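Fetch the paint jar from the flap-top box

ROBOT

A 6-joint arm with a two-finger parallel gripper is mounted at the origin on the work surface. World frame = base frame: x ahead of the robot, y to its left, z up, the work surface at z = 0. Lengths are in m, angles in rad, forces in N, time in s.
With the tool pointing down it reaches from about 0.4 to 0.825 m from the base axis. Payload 7 kg.
Tool frame: the origin (TCP) lies between the finger pads; the fingertips stand 8 mm ahead of it and the grasp point (between the pads) lies 11 mm behind it (arm.finger_overhang is the distance from the TCP to the fingertips, in m); z points along the fingers, y is the line along which they close (so a half turn about z gives the same grasp; the last joint's range is limited). The gripper opens to 88 mm and grips with 3 to 60 N. Pads are 19 mm wide; open, the fingers measure 130 mm over their backs; the gripper's body (78 mm by 193 mm) begins 47 mm behind the grasp point.
Start: joints at [1.583, 0.359, 0.012, 0, -1.224, -0.288], TCP at [0.184, 0.649, 0.235] pointing down, gripper open.
Joint ranges: [-3.07, 3.07], [-1.43, 2.12], [-1.02, 1.25], [-3.03, 1.67], [-3.05, -0], [-3.03, 3.03]. Speed limits (rad/s): [2.39, 2.39, 3.01, 3.14, 3.14, 3.14].

INTERFACE

Orientations are given as [roll, pitch, yaw] about the fixed x, y, z axes, in that order (R = Rz(yaw) Ry(pitch) Rx(roll)).
In Python, from station import arm gives the robot as it stands.
- The arm moves only by the tool move_arm, never from a script. Its argument "rows" is text: rows parted by semicolons, each of 7 numbers parted by spaces: the turn, a rotation vector about the tool's x, y, z in degrees, then the shift along the tool's x, y, z in m, then the finger opening in m, from 0 to 0.0876. A call has 1 to 8 rows; each row shifts and turns the commanded pose from where the row before left it, along the tool's axes as they then stand; what a row does not reach is not made up. A row lasts 1/8 s, in which the tool goes at most 62.5 mm and 10.7 degrees, less where a joint would pass 70% of its speed; a pose out of reach is approached as far as the arm can. A call is refused whole if a number of a shift passes 0.0625 or a number of a turn 10.7, either way. A call with a gripper value outside its range is refused whole. The fingers move at their own pace and stop on an object; "squeeze" is the grip in N (left out, the last holds). Time passes only in rows, so rows that do not move let the fingers close. It gives the time, the measured TCP pose, the force, the opening and the grip force at its end, in the units of the state.
- arm.get_state(): the state, without advancing time (a new reading comes with each control period).
- arm.grab_frame(name): name is "scene" or "top" or "wrist"; returns (picture, depth): 384x512x3 uint8, blue, green, red; 384x512 float32, m along the optical axis (not along the pixel's ray), 0 where there is no reading.
- arm.camera_model(name): a dict with "mtx" (3x3 intrinsics, pixels), "camera_from_world" (4x4, takes a point from world to camera coordinates); the wrist camera has in their place "mount" (4x4, takes a point from camera to tool coordinates, whose origin is the TCP and whose axes are the flange's). Camera axes: x right, y down, z forward; pixel columns grow to the right and rows downward; lengths in m; the calibration is good to about 2 mm. A picture is of the moment at which its call begins: read the wrist's pose just before it. camera_model takes no time and is no camera call.
- arm.job_done(): hands the job in; it is judged then, once.
The state is a dict: "t": time; "q": joint angles; "qd": joint speeds; "joint_efforts": joint torques, N m; "eef_pos": TCP position; "ee_rot": TCP orientation; "force": force on the tool from outside, world axes, zero at the start; "moment": the same for the moment, N m; "width": finger opening in m; "gripper_force": force on a finger pad.
Only numpy, scipy, OpenCV 4.12 (cv2) and the standard library are available. Lean on these libraries where they do the work, as an engineer would, in place of code of your own. Each camera call takes 0.05 s, during which the arm holds its last target. There are 200 camera calls.

TASK

On the modelling bench, swing the clear flap of the wooden storage box up and back until it stays open by itself, then take out the round screw-top jar (not the square bottle or the flat tin) and set it gently down, standing upright, on the floor of the shallow square wooden tray. Keep the jar upright all the way and do not drop it; the flap may be left open.

Things in the scene. Friction and masses are not known exactly. Their poses are not given: they have to be found in the camera images.
- flap (a joint): Hinge of the clear flap on the plywood box, rad: 0 shut and level, 1.57 upright, 1.9 leaning back on its stop. No spring, 140 g: falls shut below 1.57, falls open beyond. Hinge line: rear top edge of the box, parallel to the bar. Box fixed, 130 mm front to back, 274 wide, 67 tall with flap shut (60 without), walls and floor 5 mm thick.
- flap_bar (a point): Middle of the flap's pull bar: round steel rod 10 mm thick, 120 long, in the flap's plane, 40 mm clear in front of flap and box, on a leg at each end; free all round, so it turns in a grip from above. x points from bar to hinge line, 175 mm away; y along the bar; z up when shut, bar then 63.5 mm above the bench, box centre 110 mm away along x.
- jar_mid (a point): Centre, half-way up, of the round white jar with grey screw cap standing in the box: 40 mm diameter, 50 tall (top 15 mm is the cap, 36 diameter), about 80 g; z up. Beside it in the box, in any order, a square white bottle (36 mm square, 50 tall, narrow cap) and a flat tin (56 diameter, 25 tall), their centres 75 mm or more from the jar's.
- tray: Shallow square plywood tray, open on top, fixed on the bench, 110 x 110 x 14 mm, walls and floor 4 mm thick (inside 102 x 102 mm, floor 4 mm above the bench). Origin at the centre of its underside, x and y along its sides, z up.
Things that resemble listed ones, but are neither listed nor needed, are in the scene too. Several things have the shape of the tray; the one meant has the colours described above.

How it is judged:
On the way:
1. the flap is swung back past upright so that it stays open (value of joint flap above 1.65 rad), for 0.2 s.
At the end, for the whole second after the job is handed in: The round jar stands upright (within 10 degrees) and at rest on the floor of the square tray, anywhere inside its walls (centre within 35 mm of the tray's centre along each side); the flap may be open or shut (x of jar_mid in the frame of tray between -0.035 and 0.035 m and y of jar_mid in the frame of tray between -0.035 and 0.035 m and z of jar_mid in the frame of tray between 0.022 and 0.035 m and angle between jar_mid's own z axis and vertical below 0.17 rad and linear speed of jar below 0.02 m/s); the robot touches nothing.
It fails at once if the jar is tipped more than 45 degrees (angle between jar_mid's own z axis and vertical above 0.785 rad).
It fails at once if the jar is dropped from more than about 35 mm above the tray or bench (height (world z) of jar_mid above 0.065 m and contact force between jar and anything else below 0.02 N).
It also fails if it takes over 56 s, if anything falls off the work surface, if the arm or the gripper's body presses on something with over 40 N, if the wrist force passes 120 N, or if a joint passes its speed limit or range.

## Working session

There is one attempt and no reset: what is moved stays moved. The work goes in short steps, Python scripts to look and compute and a tool call to move; the robot and the scene stay as the last step left them, time stands still between calls to the robot, and variables do not carry over. Pictures are saved under pics/ and viewed, at most 10 in all, crops included, and the job is handed in when it is done.

Besides the shell and the picture viewer there is one more tool, called after ">>>" as name(argument=value, ...), one argument or row to a line, values as JSON. move_arm: Moves the arm, as the interface text tells. Its arguments: {"type":"object","properties":{"rows":{"type":"string"},"squeeze":{"type":"number"}},"required":["rows"]}

```bash
mkdir -p pics
cat > h.py <<'E'
import numpy as np, cv2
from station import arm
from scipy.spatial.transform import Rotation as R
def cam(name):
    st=arm.get_state(); img,d=arm.grab_frame(name); m=arm.camera_model(name); K=np.array(m["mtx"])
    if name=="wrist":
        T=np.eye(4); T[:3,:3]=R.from_euler("xyz",st["ee_rot"]).as_matrix(); T[:3,3]=st["eef_pos"]; C=T@np.array(m["mount"])
    else: C=np.linalg.inv(np.array(m["camera_from_world"]))
    return img,d,K,C
def plane(u,v,z,K,C):
    r=C[:3,:3]@np.linalg.inv(K)@np.array([u,v,1.]); return C[:3,3]+r*(z-C[2,3])/r[2]
def cloud(d,K,C):
    v,u=np.mgrid[:d.shape[0],:d.shape[1]]
    p=np.stack([(u-K[0,2])/K[0,0]*d,(v-K[1,2])/K[1,1]*d,d],-1)
    return p@C[:3,:3].T+C[:3,3]
E
python3 - <<'E'
from h import *
for n in("scene","top","wrist"):
    img,d,K,C=cam(n); np.savez(f"pics/{n}0.npz",img=img,d=d,K=K,C=C)
    print(n,C[:3,3].round(3),C[:3,2].round(2))
a=np.load("pics/scene0.npz")["img"];b=np.load("pics/top0.npz")["img"]
cv2.imwrite("pics/a.png",b and 0 if False else cv2.resize(b,(800,600)))
cv2.imwrite("pics/b.png",cv2.resize(a,(800,600)))
print(arm.get_state())
E
```

```text
scene [1.162 0.294 0.879] [-0.58 -0.32 -0.75]
top [ 0.428 -0.05   0.976] [ 0.13  0.01 -0.99]
wrist [0.265 0.627 0.384] [-0.3   0.08 -0.95]
{'t': 0.15, 'q': array([ 1.58309010e+00,  3.59229890e-01,  1.12532864e-02, -2.51250960e-04,
       -1.22412526e+00, -2.88117899e-01]), 'qd': array([-0.00055654, -0.00257928,  0.0010328 ,  0.00269974, -0.00036182,
       -0.00090259]), 'joint_efforts': array([-1.14654951e-03, -5.83270490e+01,  2.93289846e+01,  7.00108543e+00,
        8.75258062e-03, -1.09707673e-04]), 'eef_pos': array([0.18374654, 0.64911687, 0.23382667]), 'ee_rot': array([ 3.14027380e+00, -1.44513570e-04, -2.75909549e-01]), 'force': array([ 0.03061587, -0.16862572,  0.05628183]), 'moment': array([-0.01369304, -0.00628108, -0.03552799]), 'gripper_force': 0.0, 'width': 0.08756786420193578}
```

View pics/a.png

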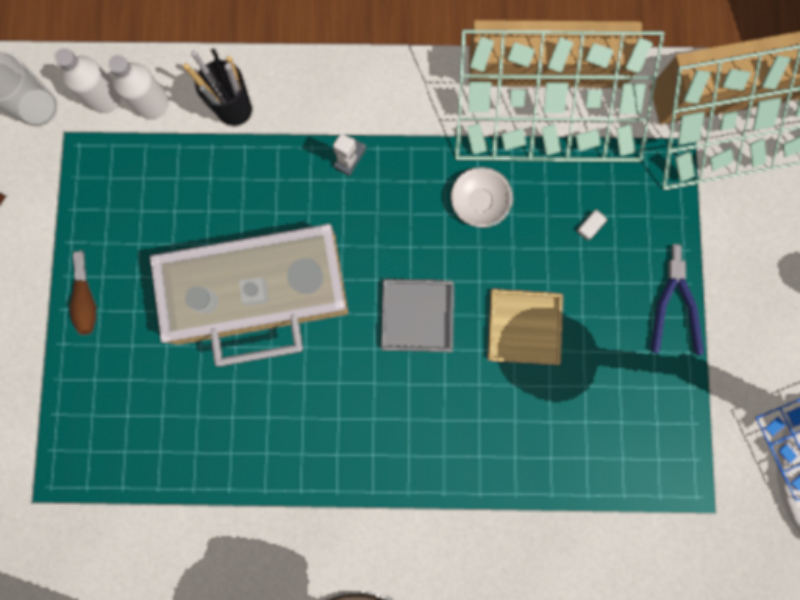

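View pics/b.png

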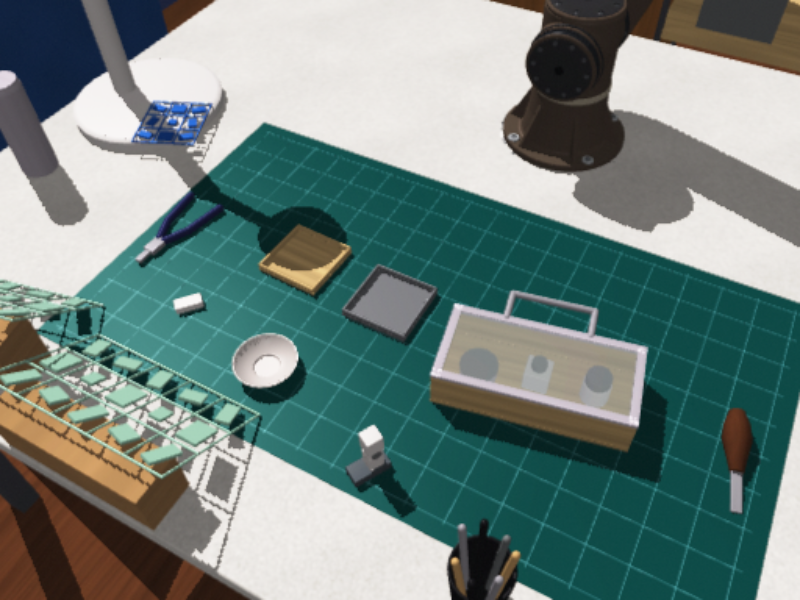

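The top view (800x600) shows the box at about (250,285). Its pull bar runs from (218,363) to (301,350). The jar is the round one at (200,298), the bottle is at (252,290) and the tin at (305,275). The wooden tray is at (526,327), and the grey tray at (417,315) is a decoy.

Run:
```python
from h import *
z=np.load("pics/top0.npz"); img,d,K,C=[z[k] for k in("img","d","K","C")]
P=lambda u,v,h:plane(u*.64,v*.64,h,K,C).round(4)
a,b=P(218,362,.0635),P(301,349,.0635); print("bar ends",a,b,(a+b)/2,np.linalg.norm(a-b))
print("jar",P(200,298,.05),"bottle",P(252,289,.05),"tin",P(305,275,.025))
print("lid corners",[P(*c,.067) for c in((151,256),(331,226),(346,313),(163,343))])
hsv=cv2.cvtColor(img,cv2.COLOR_BGR2HSV)
p=cloud(d,K,C)
# wood tray mask
m=((hsv[...,0]>12)&(hsv[...,0]<28)&(hsv[...,1]>70)).astype(np.uint8)
m[:, :300]=0;m[:,380:]=0;m[:170]=0;m[250:]=0
c=max(cv2.findContours(m,0,1)[0],key=cv2.contourArea);r=cv2.minAreaRect(c);print(r)
w=np.array([plane(u,v,.014,K,C) for u,v in cv2.boxPoints(r)]);print("tray",w.round(4).tolist(),w.mean(0))
# bar by height: depth points
sel=(p[...,2]>.05)&(p[...,2]<.075)
v,u=np.nonzero(sel); k=(u<230)&(u>90)&(v>130)&(v<240); q=p[v[k],u[k]]
print(len(q),q.min(0),q.max(0))
for y in np.arange(.05,.5,.02):
    s=q[abs(q[:,1]-y)<.005]
    if len(s): print(round(y,2),s[:,0].min().round(3),s[:,0].max().round(3),np.median(s[:,2]).round(3))
```

```text
bar ends [0.457  0.2084 0.0635] [0.4777 0.0861 0.0635] [0.46735 0.14725 0.0635 ] 0.12403942921506855
jar [0.554  0.2444 0.05  ] bottle [0.5688 0.1658 0.05  ] tin [0.5958 0.0892 0.025 ]
lid corners [array([0.6147, 0.3164, 0.067 ]), array([0.6642, 0.046 , 0.067 ]), array([0.5318, 0.0203, 0.067 ]), array([0.4838, 0.2903, 0.067 ])]
((335.9245300292969, 208.73585510253906), (46.304080963134766, 45.95658493041992), 2.489553213119507)
tray [[0.4663, -0.197, 0.014], [0.5793, -0.2028, 0.014], [0.5757, -0.3166, 0.014], [0.4629, -0.3091, 0.014]] [ 0.52102629 -0.25637594  0.014     ]
6889 [0.45379724 0.02482389 0.05050531] [0.66529073 0.31545621 0.07260295]
0.05 0.533 0.665 0.067
0.07 0.529 0.661 0.066
0.09 0.476 0.659 0.066
0.11 0.471 0.653 0.066
0.13 0.468 0.651 0.066
0.15 0.464 0.645 0.066
0.17 0.459 0.644 0.066
0.19 0.456 0.638 0.066
0.21 0.454 0.635 0.067
0.23 0.498 0.63 0.066
0.25 0.494 0.628 0.066
0.27 0.49 0.622 0.066
0.29 0.487 0.62 0.066
0.31 0.553 0.614 0.067
```

```bash
cat >> h.py <<'E'
def plan(pos,yaw,n):
    st=arm.get_state(); p=np.array(st["eef_pos"]); r=R.from_euler("xyz",st["ee_rot"]); g=R.from_euler("xyz",[np.pi,0,yaw])
    rv=(r.inv()*g).as_rotvec(degrees=True); d=(np.array(pos)-p)/n
    print("p",p.round(4),"rot",np.round(st["ee_rot"],3),"F",np.round(st["force"],1),"w",round(st["width"],4))
    for k in range(n):
        a=r*R.from_rotvec(rv*k/n,degrees=True)
        print((rv/n).round(1),a.inv().apply(d).round(4))
E
python3 -c "
from h import *
plan([.468,.148,.20],-1.389,10)"
```

```text
p [0.1837 0.6491 0.2338] rot [ 3.14  -0.    -0.276] F [ 0.  -0.2  0.1] w 0.0876
[ 0.  -0.   6.4] [0.041  0.0405 0.0034]
[ 0.  -0.   6.4] [0.0452 0.0357 0.0034]
[ 0.  -0.   6.4] [0.0489 0.0304 0.0034]
[ 0.  -0.   6.4] [0.052  0.0248 0.0034]
[ 0.  -0.   6.4] [0.0544 0.0189 0.0034]
[ 0.  -0.   6.4] [0.0562 0.0127 0.0034]
[ 0.  -0.   6.4] [0.0573 0.0064 0.0034]
[ 0.  -0.   6.4] [ 0.0576 -0.      0.0034]
[ 0.  -0.   6.4] [ 0.0573 -0.0064  0.0034]
[ 0.  -0.   6.4] [ 0.0562 -0.0127  0.0034]
```

>>> move_arm(
  rows="0 0 6.4 0.041 0.040 0.0034 0.06; 0 0 6.4 0.045 0.036 0.0034 0.06; 0 0 6.4 0.049 0.030 0.0034 0.06; 0 0 6.4 0.052 0.025 0.0034 0.06; 0 0 6.4 0.054 0.019 0.0034 0.06; 0 0 6.4 0.056 0.013 0.0034 0.06; 0 0 6.4 0.057 0.006 0.0034 0.06; 0 0 6.4 0.058 0 0.0034 0.06",
)

```text
t: 1.15
eef_pos: [0.4107, 0.2472, 0.2074]
ee_rot: [-3.141, 0.0, -1.173]
force: [1.9, 0.6, -0.1]
width: 0.0602
gripper_force: 0.0
```

```bash
python3 -c "
from h import *
plan([.468,.148,.18],-1.389,4)"
```

```text
p [0.4107 0.2472 0.2074] rot [-3.141  0.    -1.173] F [ 1.9  0.6 -0.1] w 0.0602
[-0.   0.   3.1] [ 0.0284 -0.0036  0.0068]
[-0.   0.   3.1] [ 0.0282 -0.0051  0.0068]
[-0.   0.   3.1] [ 0.0279 -0.0066  0.0069]
[-0.   0.   3.1] [ 0.0275 -0.0081  0.0069]
```

>>> move_arm(
  rows="0 0 3.1 0.0284 -0.0036 0.007 0.06; 0 0 3.1 0.0282 -0.005 0.007 0.06; 0 0 3.1 0.028 -0.0066 0.007 0.06; 0 0 3.1 0.0275 -0.008 0.007 0.06; 0 0 0 0 0 0 0.06; 0 0 0 0 0 0 0.06",
)

```text
t: 1.9
eef_pos: [0.4676, 0.1497, 0.1794]
ee_rot: [3.142, 0.0, -1.386]
force: [0.2, 0.4, 0.4]
width: 0.0595
gripper_force: 0.0
```

Run:
```python
from h import *
img,d,K,C=cam("wrist"); np.savez("pics/w1.npz",img=img,d=d,K=K,C=C); cv2.imwrite("pics/w1.png",cv2.resize(img,(768,576)))
p=cloud(d,K,C); o=np.array([.468,.148]); X=np.array([np.cos(.181),np.sin(.181)]); Y=np.array([-X[1],X[0]])
a=(p[...,:2]-o)@X; b=(p[...,:2]-o)@Y
m=(p[...,2]>.05)&(p[...,2]<.08)&(d>0)&(a<.02)&(a>-.03)
for y in np.arange(-.06,.061,.02):
    s=m&(abs(b-y)<.006)
    if s.sum(): print(round(y,2),s.sum(),np.percentile(a[s],[5,50,95]).round(4),np.percentile(p[s][:,2],[50,95]).round(4))
print("b range",np.percentile(b[m],[1,99]))
plan([.468,.148,.058],-1.389,4)
```

```text
-0.06 311 [-0.0002  0.0091  0.0191] [0.0677 0.0693]
-0.04 155 [-0.0012  0.0031  0.0074] [0.0677 0.0695]
-0.02 148 [-0.0013  0.003   0.0075] [0.0678 0.0692]
0.0 139 [-0.0015  0.003   0.0076] [0.0677 0.0694]
0.02 127 [-0.0016  0.0021  0.0067] [0.0677 0.0693]
0.04 127 [-0.0027  0.002   0.0067] [0.0677 0.0694]
0.06 240 [-0.0018  0.0087  0.0183] [0.0678 0.0691]
b range [-0.0635715   0.06385524]
p [0.4676 0.15   0.1795] rot [-3.141  0.    -1.385] F [-0.7 -0.5 -0.4] w 0.06
[-0.   0.   0.1] [ 0.0005 -0.      0.0304]
[-0.   0.   0.1] [ 0.0005 -0.      0.0304]
[-0.   0.   0.1] [ 0.0005 -0.      0.0304]
[-0.   0.   0.1] [ 0.0005 -0.      0.0304]
```

View pics/w1.png

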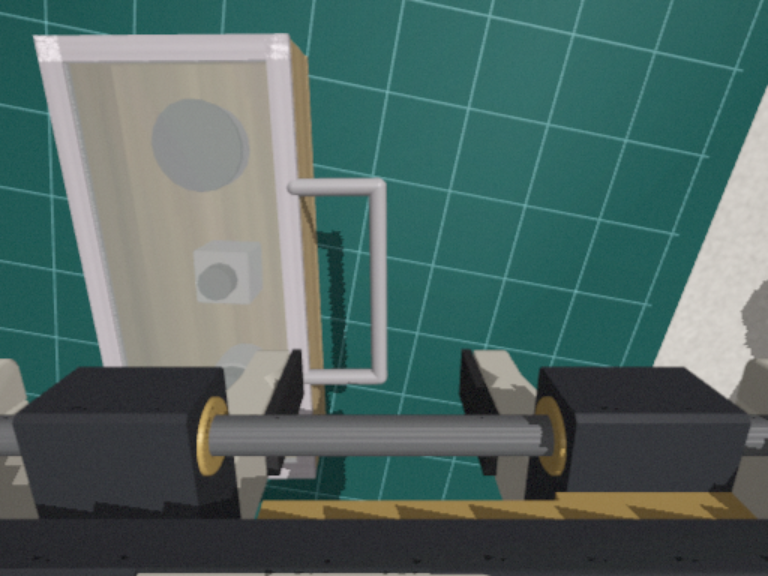

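The wrist view shows the bar, upright at (378,185–375), running along the tool's x, with the box front to its left. The bar centre is 3 mm further along the box's x than assumed. I'll narrow the fingers so they fit the gap, then descend.

>>> move_arm(
  rows="0 0 0 0.002 -0.003 0.02 0.028; 0 0 0 0 0 0.02 0.028; 0 0 0 0 0 0.02 0.028; 0 0 0 0 0 0.02 0.028; 0 0 0 0 0 0.02 0.028; 0 0 0 0 0 0.02 0.028; 0 0 0 0 0 0 0.028; 0 0 0 0 0 0 0.028",
)

```text
t: 2.95
eef_pos: [0.4713, 0.1489, 0.0601]
ee_rot: [-3.141, 0.0, -1.385]
force: [-0.6, -0.2, 0.6]
width: 0.0279
gripper_force: 0.0
```

>>> move_arm(
  rows="0 0 0 0 0 0 0.0; 0 0 0 0 0 0 0.0; 0 0 0 0 0 0 0; 0 0 0 0 0 0 0",
  squeeze=12,
)

```text
t: 3.45
eef_pos: [0.47, 0.148, 0.0597]
ee_rot: [3.14, 0.0, -1.386]
force: [-5.7, 1.0, 6.8]
width: 0.0093
gripper_force: 12.0
```

Run:
```python
import numpy as np
from h import *
r=.175; n=30; e=1.80
t=np.linspace(0,e,n+1)
y=-np.diff(r*(1-np.cos(t))); z=-np.diff(r*np.sin(t))
for k in range(n): print(k,y[k].round(4),z[k].round(4))
```

```text
0 -0.0003 -0.0105
1 -0.0009 -0.0105
2 -0.0016 -0.0104
3 -0.0022 -0.0103
4 -0.0028 -0.0101
5 -0.0034 -0.0099
6 -0.004 -0.0097
7 -0.0046 -0.0095
8 -0.0051 -0.0092
9 -0.0057 -0.0088
10 -0.0062 -0.0085
11 -0.0067 -0.0081
12 -0.0072 -0.0077
13 -0.0076 -0.0072
14 -0.008 -0.0068
15 -0.0084 -0.0063
16 -0.0088 -0.0058
17 -0.0091 -0.0052
18 -0.0094 -0.0047
19 -0.0097 -0.0041
20 -0.0099 -0.0035
21 -0.0101 -0.0029
22 -0.0102 -0.0023
23 -0.0104 -0.0017
24 -0.0104 -0.0011
25 -0.0105 -0.0004
26 -0.0105 0.0002
27 -0.0105 0.0008
28 -0.0104 0.0015
29 -0.0103 0.0021
```

>>> move_arm(
  rows="0 0 0 0 -0.0003 -0.0105 0; 0 0 0 0 -0.0009 -0.0105 0; 0 0 0 0 -0.0016 -0.0104 0; 0 0 0 0 -0.0022 -0.0103 0; 0 0 0 0 -0.0028 -0.0101 0; 0 0 0 0 -0.0034 -0.0099 0; 0 0 0 0 -0.004 -0.0097 0; 0 0 0 0 -0.0046 -0.0095 0",
)

```text
t: 4.45
eef_pos: [0.4885, 0.1515, 0.1407]
ee_rot: [3.138, 0.0, -1.387]
force: [-10.6, 3.3, 4.2]
width: 0.0095
gripper_force: 12.0
```

>>> move_arm(
  rows="0 0 0 0 -0.0046 -0.0094 0; 0 0 0 0 -0.0054 -0.009 0; 0 0 0 0 -0.006 -0.0085 0; 0 0 0 0 -0.0067 -0.0081 0; 0 0 0 0 -0.0072 -0.0077 0; 0 0 0 0 -0.0076 -0.0072 0; 0 0 0 0 -0.008 -0.0068 0; 0 0 0 0 -0.0084 -0.0063 0",
)

```text
t: 5.45
eef_pos: [0.5431, 0.1618, 0.2051]
ee_rot: [-3.141, 0.001, -1.386]
force: [-5.5, 2.0, 4.2]
width: 0.0093
gripper_force: 12.0
```

>>> move_arm(
  rows="0 0 0 0 -0.0088 -0.0058 0; 0 0 0 0 -0.0091 -0.0052 0; 0 0 0 0 -0.0094 -0.0047 0; 0 0 0 0 -0.0097 -0.0041 0; 0 0 0 0 -0.0099 -0.0035 0; 0 0 0 0 -0.0101 -0.0029 0; 0 0 0 0 -0.0102 -0.0023 0; 0 0 0 0 -0.0104 -0.0017 0",
)

```text
t: 6.45
eef_pos: [0.6204, 0.1766, 0.2334]
ee_rot: [-3.141, 0.001, -1.386]
force: [-2.0, 4.4, 1.5]
width: 0.0092
gripper_force: 12.0
```

>>> move_arm(
  rows="0 0 0 0 -0.0104 -0.0011 0; 0 0 0 0 -0.0105 -0.0004 0; 0 0 0 0 -0.0105 0.0002 0; 0 0 0 0 -0.0105 0.0008 0; 0 0 0 0 -0.0104 0.0015 0; 0 0 0 0 -0.0103 0.0021 0; 0 0 0 0 0 0 0; 0 0 0 0 0 0 0",
)

```text
t: 7.45
eef_pos: [0.6811, 0.1873, 0.2302]
ee_rot: [3.141, -0.0, -1.386]
force: [-1.6, 2.5, -0.2]
width: 0.0093
gripper_force: 12.0
```

>>> move_arm(
  rows="0 0 0 0 -0.006 0.0015 0; 0 0 0 0 -0.005 0.0015 0; 0 0 0 0 0 0 0; 0 0 0 0 0 0 0.04; 0 0 0 0 0 0 0.04; 0 0 0 0 0 0 0.04; 0 0 0 0 0 -0.02 0.04; 0 0 0 0 0 -0.03 0.04",
)

```text
t: 8.45
eef_pos: [0.6915, 0.1893, 0.2769]
ee_rot: [3.139, -0.001, -1.386]
force: [0.2, 0.1, 0.1]
width: 0.0398
gripper_force: 0.0
```

Run:
```python
from h import *
img,d,K,C=cam("top"); np.savez("pics/t2.npz",img=img,d=d,K=K,C=C); cv2.imwrite("pics/t2.png",cv2.resize(img,(800,600)))
```

```text
(no output)
```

View pics/t2.png

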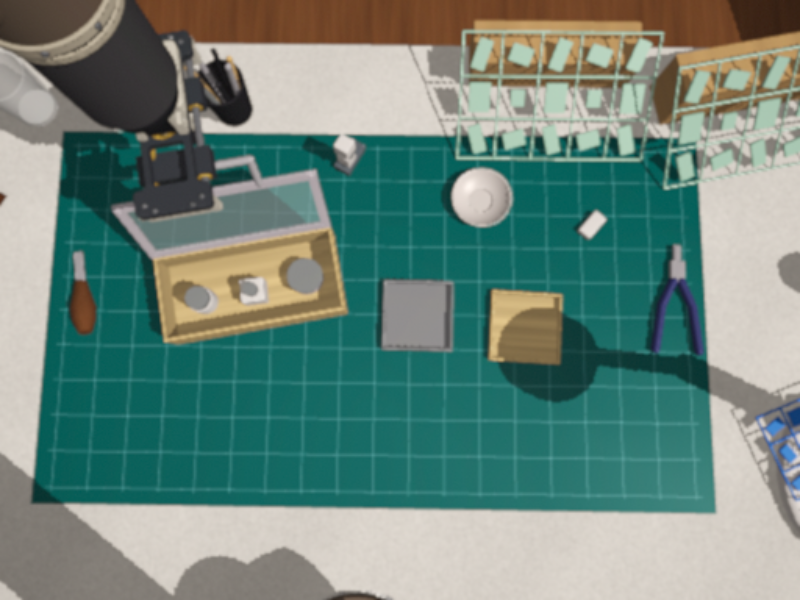

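The flap is open at (235,215). The jar cap is at (199,298), still beside the bottle and the tin. I'll approach with the jaws along the box's length and the camera side away from the flap.

```bash
python3 -c "
from h import *
plan([.554,.244,.277],-2.95,9)"
```

```text
p [0.6934 0.1895 0.2828] rot [-3.136 -0.    -1.385] F [ 1.5 -0.5  5.5] w 0.0397
[-0.  0. 10.] [-0.0088  0.0141  0.0006]
[-0.  0. 10.] [-0.0062  0.0154  0.0006]
[-0.  0. 10.] [-0.0035  0.0163  0.0006]
[-0.  0. 10.] [-0.0006  0.0166  0.0006]
[-0.  0. 10.] [0.0023 0.0165 0.0006]
[-0.  0. 10.] [0.0051 0.0158 0.0006]
[-0.  0. 10.] [0.0078 0.0147 0.0006]
[-0.  0. 10.] [0.0102 0.0131 0.0006]
[-0.  0. 10.] [0.0123 0.0112 0.0006]
```

>>> move_arm(
  rows="0 0 10 -0.009 0.014 0 0.05; 0 0 10 -0.006 0.0155 0 0.05; 0 0 10 -0.0035 0.0165 0 0.05; 0 0 10 -0.0006 0.0165 0 0.05; 0 0 10 0.0023 0.0165 0 0.05; 0 0 10 0.005 0.016 0 0.05; 0 0 10 0.008 0.0147 0 0.05; 0 0 10 0.010 0.013 0 0.05",
)

```text
t: 9.5
eef_pos: [0.5675, 0.2384, 0.2776]
ee_rot: [3.142, 0.0, -2.788]
force: [1.3, 0.1, 0.1]
width: 0.0504
gripper_force: 0.0
```

>>> move_arm(
  rows="0 0 10 0.0123 0.011 0.03 0.05; 0 0 0 0 0 0.03 0.05; 0 0 0 0 0 0.03 0.05; 0 0 0 0 0 0.02 0.05; 0 0 0 0 0 0 0.05; 0 0 0 0 0 0 0.05",
)

```text
t: 10.25
eef_pos: [0.5532, 0.2446, 0.1684]
ee_rot: [3.141, 0.001, -2.956]
force: [-0.2, -0.5, 0.3]
width: 0.0503
gripper_force: 0.0
```

Run:
```python
from h import *
img,d,K,C=cam("wrist"); np.savez("pics/w2.npz",img=img,d=d,K=K,C=C); cv2.imwrite("pics/w2.png",cv2.resize(img,(768,576)))
z=np.load("pics/t2.npz")
for n,(i,dd,k,c) in dict(w=(img,d,K,C),t=(z["img"],z["d"],z["K"],z["C"])).items():
    p=cloud(dd,k,c)
    m=(abs(p[...,2]-.055)<.005)&(dd>0)&(np.hypot(p[...,0]-.554,p[...,1]-.244)<.03)
    q=p[m]; print(n,m.sum(),q.mean(0).round(4),np.percentile(q,[2,98],axis=0).round(4).tolist())
plan([.554,.244,.10],-2.95,4)
```

```text
w 1168 [0.5549 0.249  0.0549] [[0.539, 0.2333, 0.0528], [0.5715, 0.2649, 0.0564]]
t 179 [0.554  0.2493 0.055 ] [[0.5383, 0.2332, 0.0513], [0.5698, 0.2664, 0.0584]]
p [0.5533 0.2447 0.1687] rot [ 3.141e+00  2.000e-03 -2.956e+00] F [-0.6 -0.2 -0.3] w 0.0503
[ 0.   0.  -0.1] [-0.0001 -0.0002  0.0172]
[ 0.   0.  -0.1] [-0.0001 -0.0002  0.0172]
[ 0.   0.  -0.1] [-0.0001 -0.0002  0.0172]
[ 0.   0.  -0.1] [-0.0001 -0.0002  0.0172]
```

View pics/w2.png

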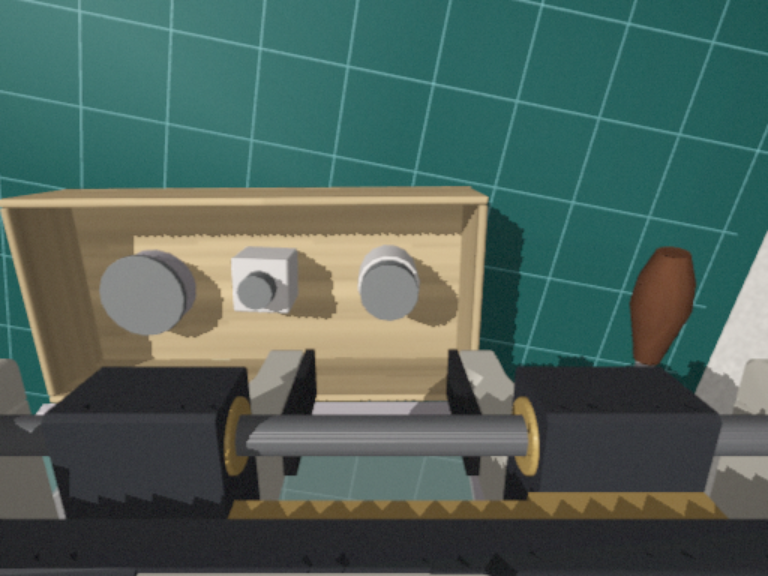

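The wrist view shows the jar's grey cap at (388,290) with its white body below, and the bottle and tin to the left. Both cameras put the jar at (0.5545, 0.249). The end-wall clearance is small, so I'll narrow the fingers to 46 mm.

>>> move_arm(
  rows="0 0 0 -0.002 0.0035 0.02 0.046; 0 0 0 0 0 0.03 0.046; 0 0 0 0 0 0.03 0.046; 0 0 0 0 0 0.015 0.046; 0 0 0 0 0 0.015 0.046; 0 0 0 0 0 0.01 0.046; 0 0 0 0 0 0 0.046; 0 0 0 0 0 0 0.046",
)

```text
t: 11.3
eef_pos: [0.5544, 0.2484, 0.048]
ee_rot: [3.141, 0.001, -2.956]
force: [-0.1, -0.3, 0.1]
width: 0.0462
gripper_force: 0.0
```

>>> move_arm(
  rows="0 0 0 0 0 0.008 0.046; 0 0 0 0 0 0.008 0.046; 0 0 0 0 0 0.006 0.046; 0 0 0 0 0 0 0.046; 0 0 0 0 0 0 0.03; 0 0 0 0 0 0 0.03; 0 0 0 0 0 0 0.03; 0 0 0 0 0 0 0.03",
  squeeze=12,
)

```text
t: 12.3
eef_pos: [0.554, 0.2481, 0.0254]
ee_rot: [3.142, 0.0, -2.957]
force: [-1.0, -0.6, -1.4]
width: 0.0397
gripper_force: 12.0
```

>>> move_arm(
  rows="0 0 0 0 0 -0.005 0.03; 0 0 0 0 0 -0.015 0.03; 0 0 0 0 0 -0.025 0.03; 0 0 0 0 0 -0.025 0.03; 0 0 0 0 0 -0.025 0.03; 0 0 0 0 0 -0.005 0.03; 0 0 0 0 0 0 0.03",
  squeeze=15,
)

```text
t: 13.18
eef_pos: [0.554, 0.2482, 0.1259]
ee_rot: [3.141, 0.001, -2.957]
force: [0.1, -0.2, -1.5]
width: 0.0395
gripper_force: 15.0
```

```bash
python3 -c "
from h import *
plan([.52,-.255,.12],-3.14,14)"
```

```text
p [0.554  0.2482 0.1259] rot [ 3.141e+00  1.000e-03 -2.957e+00] F [ 0.1 -0.2 -1.5] w 0.0395
[0.  0.  0.7] [ 0.009  -0.0349  0.0004]
[0.  0.  0.7] [ 0.0085 -0.035   0.0004]
[0.  0.  0.7] [ 0.0081 -0.0351  0.0004]
[0.  0.  0.7] [ 0.0076 -0.0352  0.0004]
[0.  0.  0.7] [ 0.0072 -0.0353  0.0004]
[0.  0.  0.7] [ 0.0067 -0.0354  0.0004]
[0.  0.  0.7] [ 0.0062 -0.0355  0.0004]
[0.  0.  0.7] [ 0.0058 -0.0356  0.0004]
[0.  0.  0.7] [ 0.0053 -0.0356  0.0004]
[0.  0.  0.7] [ 0.0048 -0.0357  0.0004]
[0.  0.  0.7] [ 0.0044 -0.0358  0.0004]
[0.  0.  0.7] [ 0.0039 -0.0358  0.0004]
[0.  0.  0.7] [ 0.0034 -0.0359  0.0004]
[0.  0.  0.7] [ 0.003  -0.0359  0.0004]
```

>>> move_arm(
  rows="0 0 0.7 0.005 -0.015 0 0.03; 0 0 0.7 0.009 -0.03 0 0.03; 0 0 0.7 0.009 -0.035 0 0.03; 0 0 0.7 0.008 -0.035 0 0.03; 0 0 0.7 0.0075 -0.035 0 0.03; 0 0 0.7 0.007 -0.035 0 0.03; 0 0 0.7 0.0065 -0.035 0 0.03; 0 0 0.7 0.006 -0.035 0 0.03",
)

```text
t: 14.18
eef_pos: [0.5305, -0.0146, 0.1245]
ee_rot: [-3.141, -0.002, -3.056]
force: [1.1, -0.9, -0.6]
width: 0.0402
gripper_force: 15.0
```

>>> move_arm(
  rows="0 0 0.7 0.006 -0.035 0 0.03; 0 0 0.7 0.005 -0.035 0 0.03; 0 0 0.7 0.005 -0.035 0 0.03; 0 0 0.7 0.004 -0.035 0 0.03; 0 0 0.7 0.004 -0.035 0 0.03; 0 0 0.7 0.003 -0.03 0 0.03; 0 0 0 0 -0.02 0 0.03; 0 0 0 0 0 0 0.03",
)

```text
t: 15.18
eef_pos: [0.5161, -0.2401, 0.1246]
ee_rot: [3.141, -0.001, -3.13]
force: [0.1, -0.5, -1.3]
width: 0.0399
gripper_force: 15.0
```

Run:
```python
from h import *
img,d,K,C=cam("wrist"); cv2.imwrite("pics/w3.png",cv2.resize(img,(768,576)))
p=cloud(d,K,C); hsv=cv2.cvtColor(img,cv2.COLOR_BGR2HSV)
m=(hsv[...,0]>10)&(hsv[...,0]<28)&(hsv[...,1]>60)&(d>0)&(p[...,2]<.02)&(p[...,2]>-.01)&(np.hypot(p[...,0]-.52,p[...,1]+.256)<.1)
q=p[m]; print(m.sum(),np.percentile(q,[.5,99.5],axis=0).round(4).tolist())
plan([.52,-.256,.05],-3.14,4)
```

```text
11143 [[0.4654, -0.3114, 0.002], [0.5664, -0.2007, 0.0151]]
p [ 0.5163 -0.2393  0.1248] rot [ 3.141e+00 -1.000e-03 -3.129e+00] F [ 0.   0.7 -1.1] w 0.0393
[ 0.  -0.   0.2] [-0.0009 -0.0042  0.0187]
[ 0.  -0.   0.2] [-0.0009 -0.0042  0.0187]
[ 0.  -0.   0.2] [-0.0009 -0.0042  0.0187]
[ 0.  -0.   0.2] [-0.0009 -0.0042  0.0187]
```

View pics/w3.png

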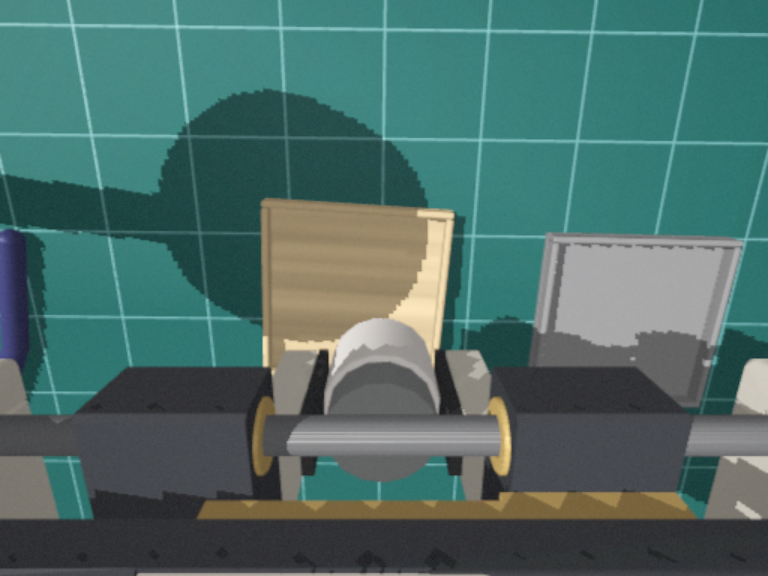

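The jar is held upright at (385,400), with the wooden tray at (355,270) just beyond it. The tray centre is confirmed near (0.520, -0.256), so I'll descend there.

>>> move_arm(
  rows="0 0 0 -0.0025 -0.009 0.01 0.03; 0 0 0 -0.002 -0.008 0.02 0.03; 0 0 0 0 0 0.025 0.03; 0 0 0 0 0 0.02 0.03; 0 0 0 0 0 0.01 0.03; 0 0 0 0 0 0.008 0.03; 0 0 0 0 0 0 0.03; 0 0 0 0 0 0 0.03",
)

```text
t: 16.23
eef_pos: [0.5221, -0.2559, 0.033]
ee_rot: [-3.141, 0.001, -3.127]
force: [0.2, 0.3, -0.7]
width: 0.0397
gripper_force: 15.0
```

>>> move_arm(
  rows="0 0 0 0 0 0.003 0.03; 0 0 0 0 0 0.002 0.03; 0 0 0 0 0 0.001 0.03; 0 0 0 0 0 0.001 0.03; 0 0 0 0 0 0.001 0.03; 0 0 0 0 0 0 0.03; 0 0 0 0 0 0 0.03",
)

```text
t: 17.1
eef_pos: [0.5216, -0.2559, 0.0244]
ee_rot: [-3.142, 0.0, -3.128]
force: [-0.5, 0.1, 0.8]
width: 0.0395
gripper_force: 15.0
```

>>> move_arm(
  rows="0 0 0 0 0 0.0006 0.03; 0 0 0 0 0 0 0.03; 0 0 0 0 0 0 0.03",
)

```text
t: 17.48
eef_pos: [0.5216, -0.2559, 0.0243]
ee_rot: [-3.141, 0.0, -3.127]
force: [-1.8, 1.2, 5.1]
width: 0.04
gripper_force: 15.0
```

In contact with the tray floor. I'll open and withdraw straight up.

>>> move_arm(
  rows="0 0 0 0 0 0 0.05; 0 0 0 0 0 0 0.05; 0 0 0 0 0 0 0.05; 0 0 0 0 0 -0.01 0.05; 0 0 0 0 0 -0.03 0.05; 0 0 0 0 0 -0.05 0.05; 0 0 0 0 0 -0.05 0.05; 0 0 0 0 0 0 0.05",
)

```text
t: 18.48
eef_pos: [0.5242, -0.2566, 0.1692]
ee_rot: [-3.139, 0.009, -3.127]
force: [0.2, 0.3, -0.6]
width: 0.05
gripper_force: 0.0
```

Run:
```python
from h import *
img,d,K,C=cam("scene"); cv2.imwrite("pics/s3.png",cv2.resize(img,(800,600)))
p=cloud(d,K,C); m=(d>0)&(p[...,2]>.045)&(p[...,2]<.06)&(np.hypot(p[...,0]-.522,p[...,1]+.256)<.04)
print(m.sum(),p[m].mean(0).round(3),np.percentile(p[m][:,2],98))
```

```text
141 [ 0.525 -0.251  0.052] 0.056336431323732644
```

View pics/s3.png

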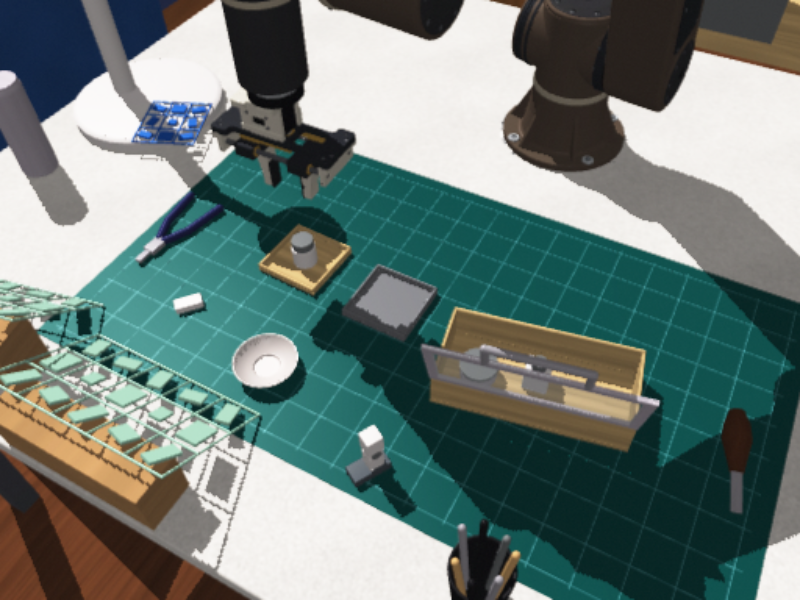

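The jar stands upright in the wooden tray at (303,250), the flap is open, and the gripper is clear above.

```bash
python3 -c "
from h import *
print(arm.job_done())"
```

```text
the job is handed in; nothing more can be done
None
```

The flap is swung open and stays back by itself, and the round jar stands upright in the wooden tray; the job was handed in at about 18.5 s, with no verdict shown.

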